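# Lift the sample carrier out of the shipping box and hold it level

## Robot

A 6-joint arm with a two-finger parallel gripper is mounted at the origin on the work surface. World frame = base frame: x ahead of the robot, y to its left, z up, the work surface at z = 0. Lengths are in m, angles in rad, forces in N, time in s.
With the tool pointing down it reaches from about 0.275 to 0.725 m from the base axis. Payload 15.9 kg.
Tool frame: the origin (TCP) lies midway between the tips of the shut fingers; the grasp point (between the pads) lies 19 mm behind it; x points along the fingers, z is the direction in which the jaws open and shut, and the axes are right-handed (so a half turn about x gives the same grasp; the last joint's range is limited). The gripper opens to 85 mm and grips with 20 to 120 N. Pads are 22 mm wide; open, the fingers measure 114 mm over their backs; the gripper's body (76 mm by 85 mm) begins 54 mm behind the grasp point. The pads swing forward as they close: fully open they stand 13 mm farther back than shut.
Start: joints at [-1.162, 0.213, -0.034, 1.323, 0, 1.571], TCP at [0.199, -0.459, 0.231] pointing down, gripper open.
Joint ranges: [-2.98, 2.98], [-0.74, 1.72], [-1.14, 1.35], [-2.1, 2.04], [-1.57, 1.44], [-3.14, 3.14]. Speed limits (rad/s): [1.89, 1.89, 2.39, 2.57, 3.14, 3.14].

## Interface

Orientations are given as a unit quaternion [x, y, z, w].
In Python, from cell import manip, imaging, job gives the robot as it stands. The module is installed in compiled form; this text tells all that it offers.
- The arm moves only by the tool apply_moves, never from a script. Its argument "moves" is a list of rows, each an object of numbers: "dx", "dy", "dz": the shift along the world's x, y, z each as a share of 500 mm, from -1 to 1; "ax", "ay", "az": the turn, a rotation vector about the world's x, y, z each as a share of 60 degrees, from -1 to 1. In form: [{"dx": .., "dy": .., "dz": .., "ax": .., "ay": .., "az": ..}, ...]. A call has 1 to 5 rows; each row is the pose to reach, as a shift and turn from the pose commanded when the call began; what a row does not reach only later rows make up. A row lasts 1/10 s, in which the tool goes at most 50 mm and 8.59 degrees, less where a joint would pass 70% of its speed; a pose out of reach is approached as far as the arm can. A call with a number of a shift or a turn outside -1 to 1 is refused whole. A call with a gripper value outside its range is refused whole. "claw" is the gripper command: -1 is shut, 1 is fully open, values between are in proportion, set as the call begins (left out, the last holds). The fingers move at their own pace and stop on an object; "squeeze" is the grip in N (left out, the last holds). Time passes only in rows, so rows that repeat a pose let the fingers close. It gives the time, the measured TCP pose, the force and the opening at its end, in the units of the state.
- manip.sense(): the state, without advancing time (a new reading comes with each control period).
- imaging.get_image(name): name is "scene" or "top" or "wrist"; returns a dict with "frame" (400x640x3 uint8, red, green, blue), "camera_matrix" (3x3 intrinsics, pixels), "position" and "attitude" of the camera in the world; the wrist camera has in their place "T_tool_cam" (4x4, takes a point from camera to tool coordinates, whose origin is the TCP and whose axes are the tool frame's). Camera axes: x right, y down, z forward; pixel columns grow to the right and rows downward; lengths in m; the calibration is good to about 2 mm. A picture is of the moment at which its call begins: read the wrist's pose just before it. There is no depth.
- job.hand_in(): hands the job in, once; it reports no verdict.
Trained networks look in a picture, given as the dict that the camera call returned (one of the last four; its "shot" number tells which), for a name from the list of things; names that differ only in an ending like _2 or _b are one class to them, and where a whole thing is asked for, a point or a joint stands for the part that bears it (a point fixed in the world has none). Each returns a list of dicts, best first, with "conf" (0 to 1); they miss things now and then, are a little off and sometimes report something else, mostly with a low value. They report only what shows in the picture. A call takes as long as a camera call.
- imaging.look_for(picture, target): "uv" ([column, row] in pixels, amid what is visible of it).
- imaging.regions_of(picture, target): "mask" (400x640 bool, what is visible of it) and "uv" ([column, row] in pixels, amid what is visible of it).
- imaging.place_of(picture, target): "uv" ([column, row] in pixels: a listed point, or the origin of a listed thing).
The state is a dict: "t": time; "qpos": joint angles; "qvel": joint speeds; "tau": joint torques, N m; "tool_pos": TCP position; "tool_rot": TCP orientation; "force": force on the tool from outside, world axes, zero at the start; "wrist_torque": the same for the moment, N m; "grip_width": finger opening in m.
Only numpy, scipy, OpenCV 4.12 (cv2) and the standard library are available. Lean on these libraries where they do the work, as an engineer would, in place of code of your own. Each camera call takes 0.05 s, during which the arm holds its last target.

## Task

Take the loaded jar carrier standing in the white foam shipping box by its handle, gripping lightly (no more than about 50 N on each side), and lift it straight out, level and without forcing it against the box, with all four jars still in it. Hold it over the bay it came from, level and still, with its underside about 5 cm above the box's rim, for at least three seconds, and finish while still holding it there in the air. Leave everything else where it is.

Things in the scene. Friction and masses are not known exactly. Their poses are not given: they have to be found in the camera images.
- carrier: Loaded carrier: grey tray 52 (x) x 206 (y) x 36 mm high, 3 mm walls, four cells in a row along y 50.8 mm apart, with a handle bar on two uprights (22 mm wide, 6 thick, at y = -100 and +100). Origin: centre of its underside, z up. 250 g empty, balanced. Stands loose in the foam box's front bay, about 7 mm room all round; gripped well off the balance point of carrier plus jars it may droop.
- handle (a point): Centre of the loaded carrier's handle, 150 mm straight above the tray's underside: a level aluminium bar along the carrier's y, 14 mm thick (x), 18 mm high, 206 mm long, to be gripped across its thickness anywhere between the uprights. Its underside is 53 mm above the lids of the tall jars.
- tall_1: Full sample jar with a white lid, round, 40 mm in diameter, 85 mm tall, about 150 g (up to 15 per cent more or less), upright and loose in one of the carrier's cells. Origin: centre of its underside. The two tall and two short jars may stand in any order.
- tall_2: Second full sample jar, like tall_1, in another cell.
- short_1: Empty short jar with a white lid, round, 40 mm in diameter, 50 mm tall, about 25 g, loose in one of the carrier's cells. Origin: centre of its underside.
- short_2: Second empty short jar, like short_1, in another cell.
- foam_box: White foam shipping box, open, 236 (x) x 270 (y) x 120 mm high, does not move. Origin: centre of its underside, z up; its -x side faces roughly to the robot. Floor 30 mm, outer walls 25 mm thick. A 20 mm wall as high as the rim parts two 90 mm deep bays: the front one (-x), 66 (x) x 220 (y) mm, takes the carrier; the rear one holds two cold packs.
- bay (a point): Centre of the front bay's floor, where the carrier stands at the start: 60 mm from the box's centre towards its -x side and 30 mm above the bench. The rim is 90 mm above this point.
- spare_carrier: A bystander, to be left alone. An empty carrier like the loaded one, standing on the bench outside the box. Origin: centre of its underside.
- lone_jar: A bystander, to be left alone. A tall jar, 40 mm in diameter, 85 mm tall, standing alone on the bench. Origin: centre of its underside.
- pack_1: A bystander, to be left alone. Cold pack, 85 x 95 x 35 mm, lying in the rear bay. Origin: centre of its underside.
- pack_2: A bystander, to be left alone. Cold pack like pack_1, beside it in the rear bay.
- foam_lid: A bystander, to be left alone. The foam box's lid, 236 x 270 x 38 mm, lying upside down on the bench. Origin: centre of its underside.
- tape_roll: A bystander, to be left alone. Roll of paper tape lying flat, 90 mm across, 19 mm high. Origin: centre of its underside.
- marker: A bystander, to be left alone. Marker pen lying on the bench, 135 mm long, 13 mm thick. Origin: centre of its underside.

How it is judged:
On the way:
1. the carrier, with its four jars, is held level and still above the box for about three seconds (z of carrier in the frame of foam_box between 0.14 and 0.21 m and horizontal distance between carrier and bay below 0.05 m and angle between carrier's own z axis and vertical below 0.09 rad and linear speed of carrier below 0.02 m/s and angular speed of carrier below 0.12 rad/s and contact force between the fingers and carrier above 2 N and contact force between carrier and foam_box below 0.1 N and distance between the grasp point and handle below 0.075 m and angle between each of tall_1, tall_2, short_1, short_2's own z axis and vertical below 0.3 rad and z of tall_1 in the frame of carrier between -0.005 and 0.015 m and x of tall_1 in the frame of carrier between -0.02 and 0.02 m and y of tall_1 in the frame of carrier between -0.1 and 0.1 m and z of tall_2 in the frame of carrier between -0.005 and 0.015 m and x of tall_2 in the frame of carrier between -0.02 and 0.02 m and y of tall_2 in the frame of carrier between -0.1 and 0.1 m and z of short_1 in the frame of carrier between -0.005 and 0.015 m and x of short_1 in the frame of carrier between -0.02 and 0.02 m and y of short_1 in the frame of carrier between -0.1 and 0.1 m and z of short_2 in the frame of carrier between -0.005 and 0.015 m and x of short_2 in the frame of carrier between -0.02 and 0.02 m and y of short_2 in the frame of carrier between -0.1 and 0.1 m), for 2.5 s.
At the end, for the whole second after the job is handed in: Gripper alone holds the carrier by its handle: underside 20-90 mm above the rim, centre within 50 mm of the bay centre in plan, tilt under 0.09 rad, under 20 mm/s and 0.12 rad/s, not touching the box; all four jars stand in their cells; no bystander moved 30 mm (all of step 1 and distance of each of spare_carrier, lone_jar, pack_1, pack_2, foam_lid, tape_roll, marker from where it was at the start of the episode below 0.03 m); the arm keeps its last pose, push and grip.
It fails at once if the carrier is gripped or pushed too hard (both sides together over 120 N) (contact force between the fingers and carrier above 120 N).
It fails at once if the carrier is forced against the box (over 50 N) (contact force between carrier and foam_box above 50 N).
It fails at once if the carrier is tipped more than 0.26 rad (15 degrees) (angle between carrier's own z axis and vertical above 0.26 rad).
It fails at once if a bystander is moved by more than 30 mm (distance of any of spare_carrier, lone_jar, pack_1, pack_2, foam_lid, tape_roll, marker from where it was at the start of the episode above 0.03 m).
It also fails if it takes over 38 s, if anything falls off the work surface, if the arm or the gripper's body presses on something with over 40 N, if the wrist force passes 120 N, or if a joint passes its speed limit or range.

## Working session

There is one attempt and no reset: what is moved stays moved. The work goes in short steps, Python scripts to look and compute and a tool call to move; the robot and the scene stay as the last step left them, time stands still between calls to the robot, and variables do not carry over. Pictures are saved under pics/ and viewed, and the job is handed in when it is done.

Besides the shell and the picture viewer there is one more tool, called after ">>>" as name(argument=value, ...) on one line, values as JSON. apply_moves: Moves the arm, as the interface text tells. Shift numbers are shares of 500 mm and turn numbers shares of 60 degrees, none past 1 either way. Its arguments: {"type":"object","properties":{"moves":{"type":"array","items":{"type":"object","properties":{"dx":{"type":"number","minimum":-1,"maximum":1},"dy":{"type":"number","minimum":-1,"maximum":1},"dz":{"type":"number","minimum":-1,"maximum":1},"ax":{"type":"number","minimum":-1,"maximum":1},"ay":{"type":"number","minimum":-1,"maximum":1},"az":{"type":"number","minimum":-1,"maximum":1}}}},"claw":{"type":"number"},"squeeze":{"type":"number"}},"required":["moves"]}

```bash
mkdir -p pics
cat > h.py <<'E'
import numpy as np, cv2
from scipy.spatial.transform import Rotation as R
from cell import manip, imaging, job
def save(p,n,marks=()):
    f=cv2.cvtColor(p["frame"],cv2.COLOR_RGB2BGR).copy()
    for m in marks: cv2.circle(f,tuple(int(round(v)) for v in m),4,(0,0,255),1)
    cv2.imwrite("pics/"+n,f)
def cam(p,s=None):
    if "T_tool_cam" in p:
        T=np.eye(4);T[:3,:3]=R.from_quat(s["tool_rot"]).as_matrix();T[:3,3]=s["tool_pos"]
        M=T@np.array(p["T_tool_cam"]);return M[:3,3],M[:3,:3]
    a=np.array(p["attitude"]); 
    return np.array(p["position"]),(a if a.shape==(3,3) else R.from_quat(a).as_matrix())
def ray(p,uv,s=None):
    c,Rm=cam(p,s);d=Rm@np.linalg.solve(np.array(p["camera_matrix"]),[uv[0],uv[1],1.]);return c,d/np.linalg.norm(d)
def atz(p,uv,z,s=None):
    c,d=ray(p,uv,s);return c+d*(z-c[2])/d[2]
def proj(p,X,s=None):
    c,Rm=cam(p,s);q=np.array(p["camera_matrix"])@(Rm.T@(np.array(X)-c));return q[:2]/q[2]
def tri(rs):
    A=np.zeros((3,3));b=np.zeros(3)
    for c,d in rs:
        P=np.eye(3)-np.outer(d,d);A+=P;b+=P@c
    X=np.linalg.solve(A,b);return X,[np.linalg.norm((np.eye(3)-np.outer(d,d))@(X-c)) for c,d in rs]
E
python3 - <<'E'
from h import *
s=manip.sense();print({k:np.round(v,3) for k,v in s.items()})
ps={n:imaging.get_image(n) for n in("scene","top")}
for n,p in ps.items():
    print(n,p["position"],p["attitude"],np.round(p["camera_matrix"],1).tolist())
    mk=[]
    for t in("handle","carrier","bay","foam_box","tall_1","short_1","spare_carrier"):
        r=imaging.place_of(p,t); print(t,[(np.round(x["uv"],1).tolist(),round(x["conf"],2)) for x in r[:4]])
        mk+= [x["uv"] for x in r[:2]]
    save(p,n+"0.png",mk)
E
```

```text
{'t': np.float64(0.0), 'qpos': array([-1.162,  0.213, -0.035,  1.323, -0.   ,  1.571]), 'qvel': array([ 0.001,  0.002, -0.001,  0.001,  0.   ,  0.002]), 'tau': array([-3.0000e-03, -6.8616e+01,  4.8712e+01,  1.7000e-02, -0.0000e+00,
        0.0000e+00]), 'tool_pos': array([ 0.199, -0.458,  0.231]), 'tool_rot': array([ 0.388,  0.591, -0.388,  0.591]), 'force': array([-0.682,  0.229, -0.21 ]), 'wrist_torque': array([ 0.027, -0.015,  0.038]), 'grip_width': np.float64(0.086)}
scene [1.24114703 0.2648276  1.38735636] [ 0.56893668  0.77750583 -0.21955431 -0.15359573] [[470.5, 0.0, 319.1], [0.0, 470.5, 201.1], [0.0, 0.0, 1.0]]
handle [([308.6, 192.3], 0.82), ([286.6, 239.1], 0.62)]
carrier [([309.5, 217.5], 0.82)]
bay [([307.4, 218.8], 0.59)]
foam_box []
tall_1 [([287.3, 211.4], 0.72), ([301.4, 212.3], 0.53)]
short_1 [([316.1, 214.0], 0.64), ([333.3, 217.2], 0.41)]
spare_carrier [([178.5, 197.5], 0.58), ([215.9, 162.5], 0.28), ([332.5, 215.1], 0.27)]
top [0.25255264 0.04122693 1.63280059] [-0.70186123  0.70669785 -0.06392866  0.06230646] [[429.6, 0.0, 321.3], [0.0, 429.6, 198.7], [0.0, 0.0, 1.0]]
handle [([335.9, 196.2], 0.91)]
carrier [([332.4, 205.3], 0.87)]
bay [([334.7, 199.4], 0.62)]
foam_box [([331.7, 188.2], 0.61)]
tall_1 [([356.5, 199.3], 0.6), ([343.4, 202.5], 0.54)]
short_1 [([313.9, 205.6], 0.64), ([327.0, 203.9], 0.61)]
spare_carrier [([447.5, 188.6], 0.95)]
```

View pics/scene0.png

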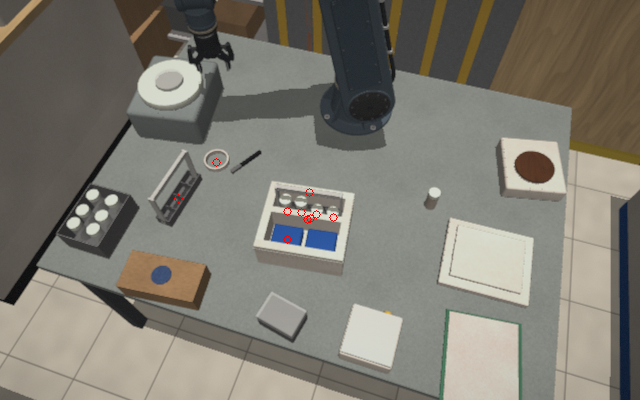

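View pics/top0.png

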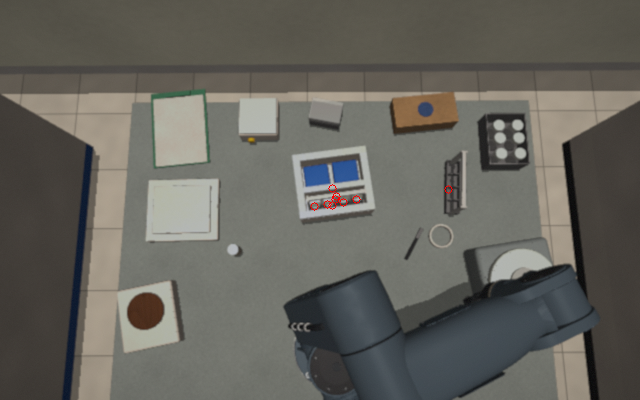

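The scene view shows the box near (305,222), with the lidded jars in the bay nearest the robot. The top view shows the same, with the jars at row ~203 and the handle near (336,196). I'll zoom in for the box corners and the handle ends.

```bash
cat > a.py <<'E'
from h import *
s=manip.sense()
ps={n:imaging.get_image(n) for n in("scene","top")}
ims=[]
for n,p in ps.items():
    u,v=(305,222) if n=="scene" else (334,184)
    f=cv2.cvtColor(p["frame"],cv2.COLOR_RGB2BGR)[v-45:v+45,u-50:u+50]
    ims.append(cv2.resize(f,None,fx=4,fy=4,interpolation=cv2.INTER_CUBIC)); 
    r=imaging.regions_of(p,"foam_box")
    for x in r[:1]:
        m=x["mask"].astype(np.uint8);c=max(cv2.findContours(m,0,1)[0],key=cv2.contourArea);print(n,"box",x["conf"],cv2.boxPoints(cv2.minAreaRect(c)).round(1).tolist())
    for x in imaging.regions_of(p,"handle")[:2]:
        print(n,"handle region",x["uv"],x["conf"],x["mask"].sum())
cv2.imwrite("pics/zoom0.png",np.hstack(ims))
h=[imaging.place_of(ps[n],"handle")[0]["uv"] for n in ps]
print("handle at .18:",[atz(ps[n],u,.18).round(4).tolist() for n,u in zip(ps,h)])
print("tri",tri([ray(ps[n],u) for n,u in zip(ps,h)]))
for t,z in(("tall_1",.033),("short_1",.033),("bay",.03),("carrier",.03)):
  for n in ps: print(t,n,[(atz(ps[n],x["uv"],z).round(3).tolist(),round(x["conf"],2)) for x in imaging.place_of(ps[n],t)[:2]])
E
python3 a.py
```

```text
scene box 0.77 [[250.6999969482422, 261.3999938964844], [265.6000061035156, 177.60000610351562], [356.8999938964844, 193.89999389648438], [342.0, 277.70001220703125]]
scene handle region [304.2, 191.2] 0.84 592
top box 0.61 [[291.29998779296875, 155.60000610351562], [366.3999938964844, 145.39999389648438], [375.3999938964844, 212.10000610351562], [300.29998779296875, 222.3000030517578]]
top handle region [328.2, 195.0] 0.73 470
handle at .18: [[0.5317, -0.0126, 0.18], [0.5301, -0.0125, 0.18]]
tri (array([ 0.53055468, -0.01277427,  0.17812443]), [np.float64(0.00021632249821356697), np.float64(0.00021632249821354685)])
tall_1 scene [([0.516, -0.049, 0.033], 0.7), ([0.537, -0.085, 0.033], 0.55)]
tall_1 top [([0.388, -0.419, 0.033], 0.62), ([0.521, -0.051, 0.033], 0.5)]
short_1 scene [([0.522, 0.01, 0.033], 0.57), ([0.515, 0.067, 0.033], 0.55)]
short_1 top [([0.523, 0.05, 0.033], 0.53), ([0.531, 0.005, 0.033], 0.5)]
bay scene [([0.535, -0.003, 0.03], 0.59)]
bay top [([0.536, -0.013, 0.03], 0.88), ([0.616, 0.064, 0.03], 0.29)]
carrier scene [([0.524, -0.007, 0.03], 0.68)]
carrier top [([0.521, -0.014, 0.03], 0.73)]
```

View pics/zoom0.png

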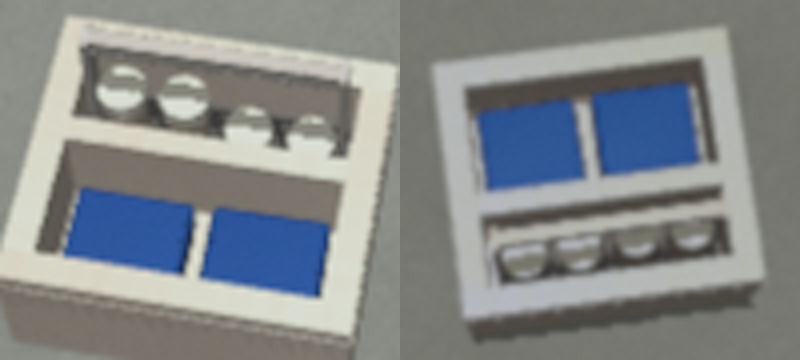

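```bash
cat > b.py <<'E'
from h import *
s=manip.sense()
p=imaging.get_image("top")
c=[(292.3,155.3),(366,145.8),(376,208.5),(300.3,218.5)]
W=np.array([atz(p,u,.12) for u in c]);print(W.round(4).tolist(),"centre",W.mean(0).round(4))
for a,b in((0,1),(3,2),(1,2),(0,3)):
    d=W[b]-W[a];print("edge",np.linalg.norm(d).round(4),np.degrees(np.arctan2(d[1],d[0])).round(2))
h=[atz(p,((u-400)/4+284,v/4+139),.18) for u,v in((487,233),(722,205))]
d=h[1]-h[0];print("handle",np.round(h,4).tolist(),np.linalg.norm(d),np.degrees(np.arctan2(d[1],d[0])))
Rm=R.from_quat(s["tool_rot"]).as_matrix();print(Rm.round(3)); print("jaw yaw",np.degrees(np.arctan2(Rm[1,2],Rm[0,2])))
w=imaging.get_image("wrist");print(np.round(w["T_tool_cam"],3).tolist(),w["camera_matrix"])
E
python3 b.py
```

```text
[[0.6874, 0.1412, 0.12], [0.7216, -0.1283, 0.12], [0.4891, -0.1581, 0.12], [0.455, 0.1117, 0.12]] centre [ 0.5883 -0.0084  0.12  ]
edge 0.2718 -82.76
edge 0.2719 -82.8
edge 0.2344 -172.72
edge 0.2342 -172.75
handle [[0.5205, 0.0903, 0.18], [0.5437, -0.1124, 0.18]] 0.2039896967710791 -83.47103735422884
[[ 0.     0.918  0.397]
 [-0.     0.397 -0.918]
 [-1.     0.     0.   ]]
jaw yaw -66.5790610853807
[[0.001, -0.272, 0.962, -0.143], [-0.0, -0.962, -0.272, 0.069], [1.0, 0.0, -0.001, -0.0], [0.0, 0.0, 0.0, 1.0]] [[284.49980059   0.         319.40811088]
 [  0.         284.49980059 198.48843257]
 [  0.           0.           1.        ]]
```

>>> apply_moves(moves=[{"dx":0.04,"dy":0.05,"dz":0.05,"az":0.1},{"dx":0.1,"dy":0.12,"dz":0.1,"az":0.22},{"dx":0.16,"dy":0.2,"dz":0.13,"az":0.35},{"dx":0.22,"dy":0.28,"dz":0.16,"az":0.48},{"dx":0.28,"dy":0.36,"dz":0.18,"az":0.6}], claw=1, squeeze=40)

```text
$.moves[0]: bad value
```

>>> apply_moves(moves=[{"dx":0.04,"dy":0.05,"dz":0.05,"ax":0,"ay":0,"az":0.1},{"dx":0.1,"dy":0.12,"dz":0.1,"ax":0,"ay":0,"az":0.22},{"dx":0.16,"dy":0.2,"dz":0.13,"ax":0,"ay":0,"az":0.35},{"dx":0.22,"dy":0.28,"dz":0.16,"ax":0,"ay":0,"az":0.48},{"dx":0.28,"dy":0.36,"dz":0.18,"ax":0,"ay":0,"az":0.6}], claw=1, squeeze=40)

```text
t: 2.2
tool_pos: [0.335, -0.2834, 0.3208]
tool_rot: [0.185, 0.682, -0.185, 0.683]
force: [1.7, -0.7, -0.3]
grip_width: 0.0855
```

>>> apply_moves(moves=[{"dx":0.06,"dy":0.08,"dz":0.02,"ax":0,"ay":0,"az":0.12},{"dx":0.12,"dy":0.16,"dz":0.04,"ax":0,"ay":0,"az":0.24},{"dx":0.18,"dy":0.24,"dz":0.05,"ax":0,"ay":0,"az":0.36},{"dx":0.24,"dy":0.32,"dz":0.05,"ax":0,"ay":0,"az":0.48},{"dx":0.3,"dy":0.4,"dz":0.05,"ax":0,"ay":0,"az":0.58}])

```text
t: 2.7
tool_pos: [0.4838, -0.0846, 0.345]
tool_rot: [-0.028, 0.706, 0.028, 0.707]
force: [1.7, -1.0, 0.1]
grip_width: 0.0853
```

>>> apply_moves(moves=[{"dx":0.05,"dy":0.06,"dz":0,"ax":0,"ay":0,"az":0.047},{"dx":0.082,"dy":0.088,"dz":0,"ax":0,"ay":0,"az":0.047},{"dx":0.082,"dy":0.088,"dz":0,"ax":0,"ay":0,"az":0.047},{"dx":0.082,"dy":0.088,"dz":0,"ax":0,"ay":0,"az":0.047}])

```text
t: 3.1
tool_pos: [0.5238, -0.0425, 0.3444]
tool_rot: [-0.044, 0.706, 0.044, 0.706]
force: [-0.2, -0.3, 0.5]
grip_width: 0.0854
```

```bash
cat > c.py <<'E'
from h import *
import sys
s=manip.sense();p=imaging.get_image("wrist")
print(s["t"],s["tool_pos"].round(4) if hasattr(s["tool_pos"],"round") else s["tool_pos"])
Rm=R.from_quat(s["tool_rot"]).as_matrix();print("jaw yaw",np.degrees(np.arctan2(Rm[1,2],Rm[0,2])).round(2), "x",Rm[:,0].round(3))
mk=[]
for t,z in(("handle",.18),("tall_1",.033),("short_1",.033)):
    r=imaging.place_of(p,t);print(t,[(np.round(x["uv"],1).tolist(),atz(p,x["uv"],z,s).round(4).tolist(),round(x["conf"],2)) for x in r[:3]]);mk+=[x["uv"] for x in r[:2]]
save(p,sys.argv[1],mk)
np.save("w.npy",dict(s=s,p=p),allow_pickle=True)
E
python3 c.py w1.png
```

```text
3.1 [ 0.5238 -0.0425  0.3444]
jaw yaw 7.08 x [-0.001 -0.    -1.   ]
handle [([329.9, 157.2], [0.5314, -0.0122, 0.18], 0.83), ([328.0, 191.9], [0.5345, -0.0508, 0.18], 0.7)]
tall_1 [([325.2, 161.9], [0.5324, -0.039, 0.033], 0.64), ([326.1, 192.1], [0.5403, -0.0883, 0.033], 0.58), ([328.1, 158.8], [0.5364, -0.0335, 0.033], 0.43)]
short_1 [([327.5, 91.6], [0.5223, 0.0664, 0.033], 0.53), ([326.9, 124.6], [0.5276, 0.0187, 0.033], 0.51), ([327.7, 193.2], [0.5432, -0.0899, 0.033], 0.47)]
```

View pics/w1.png

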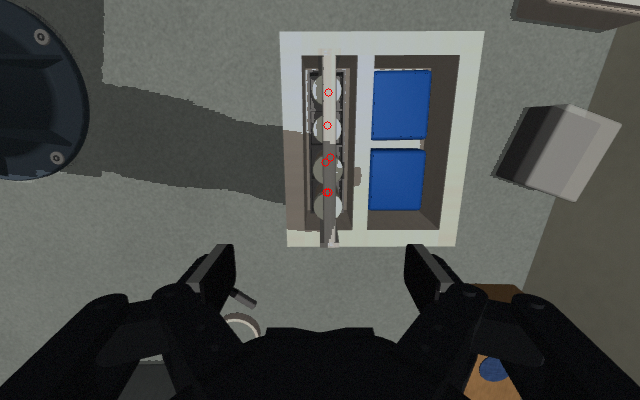

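The wrist view shows the handle bar running vertically at column ~329, from row ~48 to ~247. The jar lids are at rows 91, 125, 165 and 207, and the tall jars are the lower (−y) pair. I'll fix the handle line and the tray position.

```bash
cat > d.py <<'E'
from h import *
D=np.load("w.npy",allow_pickle=True).item();s,p=D["s"],D["p"]
f=cv2.cvtColor(p["frame"],cv2.COLOR_RGB2BGR)[30:255,270:400]
cv2.imwrite("pics/w1z.png",cv2.resize(f,None,fx=2.6,fy=2.6,interpolation=cv2.INTER_CUBIC))
for X in [(0.531,-0.0125)]:
    for yaw in (6.5,7.2):
        y=np.array([-np.sin(np.radians(yaw)),np.cos(np.radians(yaw))]);x=np.array([y[1],-y[0]])
        for l in(-.103,.103): print(yaw,l,[proj(p,[*(np.array(X)+y*l+x*a),.189],s).round(1).tolist() for a in(-.007,.007)])
        print("lids",[(l,z,proj(p,[*(np.array(X)+y*l),z],s).round(1).tolist()) for l in(-.0762,-.0254,.0254,.0762) for z in(.118,.083)])
E
python3 d.py
```

```text
6.5 -0.103 [[321.9, 248.4], [334.1, 248.5]]
6.5 0.103 [[324.5, 50.1], [339.3, 50.3]]
lids [(-0.0762, 0.118, [326.9, 207.5]), (-0.0762, 0.083, [326.3, 200.4]), (-0.0254, 0.118, [327.6, 170.6]), (-0.0254, 0.083, [326.9, 166.3]), (0.0254, 0.118, [328.3, 130.9]), (0.0254, 0.083, [327.6, 129.8]), (0.0762, 0.118, [329.1, 88.0]), (0.0762, 0.083, [328.2, 90.7])]
7.2 -0.103 [[323.0, 248.4], [335.2, 248.4]]
7.2 0.103 [[323.2, 50.2], [337.9, 50.2]]
lids [(-0.0762, 0.118, [327.6, 207.5]), (-0.0762, 0.083, [327.0, 200.4]), (-0.0254, 0.118, [327.8, 170.6]), (-0.0254, 0.083, [327.1, 166.3]), (0.0254, 0.118, [328.0, 130.9]), (0.0254, 0.083, [327.3, 129.8]), (0.0762, 0.118, [328.3, 88.0]), (0.0762, 0.083, [327.5, 90.7])]
```

View pics/w1z.png

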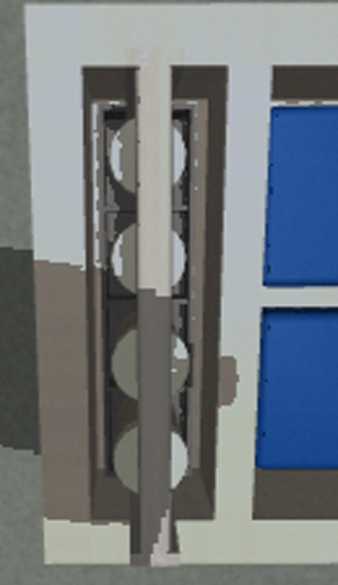

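>>> apply_moves(moves=[{"dx":0.01,"dy":0.01,"dz":-0.06,"ax":0,"ay":0,"az":0},{"dx":0.02,"dy":0.018,"dz":-0.14,"ax":0,"ay":0,"az":0},{"dx":0.02,"dy":0.018,"dz":-0.22,"ax":0,"ay":0,"az":0},{"dx":0.02,"dy":0.018,"dz":-0.27,"ax":0,"ay":0,"az":0},{"dx":0.02,"dy":0.018,"dz":-0.27,"ax":0,"ay":0,"az":0}])

```text
t: 3.8
tool_pos: [0.5317, -0.0341, 0.2071]
tool_rot: [-0.043, 0.707, 0.043, 0.704]
force: [0.4, -0.7, -0.2]
grip_width: 0.0853
```

```bash
python3 c.py w2.png
```

```text
3.8 [ 0.5317 -0.0341  0.2071]
jaw yaw 6.99 x [-0.005  0.    -1.   ]
handle [([320.1, 197.9], [0.5296, -0.0123, 0.18], 0.84)]
tall_1 [([323.7, 226.9], [0.5427, -0.088, 0.033], 0.94), ([323.9, 184.1], [0.5364, -0.0362, 0.033], 0.85), ([412.7, 206.3], [0.6424, -0.0497, 0.033], 0.41)]
short_1 [([319.5, 88.7], [0.5189, 0.0646, 0.033], 0.83)]
```

View pics/w2.png

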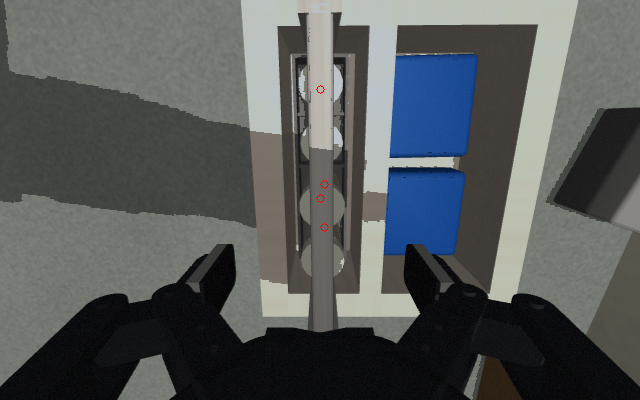

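The handle is at column ~321, and the jaws are centred on column ~320. The tall jars are confirmed on the −y side, so I'm gripping about 21 mm to −y of the handle centre, at the balance point. Next I descend and half close.

>>> apply_moves(moves=[{"dx":0.001,"dy":0.002,"dz":-0.05,"ax":0,"ay":0,"az":0},{"dx":0.001,"dy":0.002,"dz":-0.094,"ax":0,"ay":0,"az":0},{"dx":0.001,"dy":0.002,"dz":-0.094,"ax":0,"ay":0,"az":0},{"dx":0.001,"dy":0.002,"dz":-0.094,"ax":0,"ay":0,"az":0}], claw=-0.3, squeeze=38)

```text
t: 4.4
tool_pos: [0.5349, -0.0327, 0.1642]
tool_rot: [-0.043, 0.705, 0.043, 0.706]
force: [0.2, 0.2, 1.5]
grip_width: 0.0305
```

```bash
python3 c.py w3.png
```

```text
4.4 [ 0.5349 -0.0327  0.1642]
jaw yaw 7.04 x [ 0.001 -0.    -1.   ]
handle [([313.5, 220.7], [0.5296, -0.0107, 0.18], 0.63)]
tall_1 [([317.2, 197.4], [0.5338, -0.0396, 0.033], 0.77), ([318.9, 243.7], [0.5416, -0.0894, 0.033], 0.59)]
short_1 [([313.8, 86.6], [0.5182, 0.063, 0.033], 0.73), ([317.8, 143.6], [0.528, 0.0132, 0.033], 0.59), ([316.0, 164.9], [0.5287, -0.0073, 0.033], 0.16)]
```

View pics/w3.png

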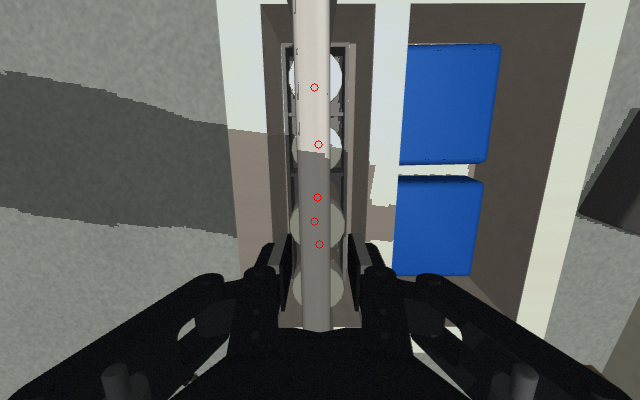

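The bar is at column ~315 and the pad midpoint at ~320, so the jaws sit about 2.5 mm too far +x. I'll correct that and then close.

>>> apply_moves(moves=[{"dx":-0.005,"dy":0,"dz":-0.006,"ax":0,"ay":0,"az":0},{"dx":-0.005,"dy":0,"dz":-0.006,"ax":0,"ay":0,"az":0},{"dx":-0.005,"dy":0,"dz":-0.006,"ax":0,"ay":0,"az":0}])

```text
t: 4.9
tool_pos: [0.5317, -0.0326, 0.1597]
tool_rot: [-0.043, 0.706, 0.043, 0.706]
force: [-0.6, 0.1, 0.3]
grip_width: 0.0298
```

>>> apply_moves(moves=[{"dx":0,"dy":0,"dz":0,"ax":0,"ay":0,"az":0},{"dx":0,"dy":0,"dz":0,"ax":0,"ay":0,"az":0},{"dx":0,"dy":0,"dz":0,"ax":0,"ay":0,"az":0},{"dx":0,"dy":0,"dz":0,"ax":0,"ay":0,"az":0},{"dx":0,"dy":0,"dz":0,"ax":0,"ay":0,"az":0}], claw=-1, squeeze=38)

```text
t: 5.4
tool_pos: [0.532, -0.0326, 0.1598]
tool_rot: [-0.043, 0.706, 0.043, 0.706]
force: [1.8, -0.0, 2.2]
grip_width: 0.0133
```

```bash
python3 c.py w4.png; python3 -c "
from h import *
s=manip.sense();print(s['force'],s['wrist_torque'],s['grip_width'])"
```

```text
5.4 [ 0.532  -0.0326  0.1598]
jaw yaw 7.04 x [ 0.  0. -1.]
handle [([316.8, 227.4], [0.5285, -0.012, 0.18], 0.61)]
tall_1 []
short_1 []
[1.76406064 0.19193092 2.40417743] [ 0.03254307 -0.35931006 -0.03639888] 0.013539910535403118
```

View pics/w4.png

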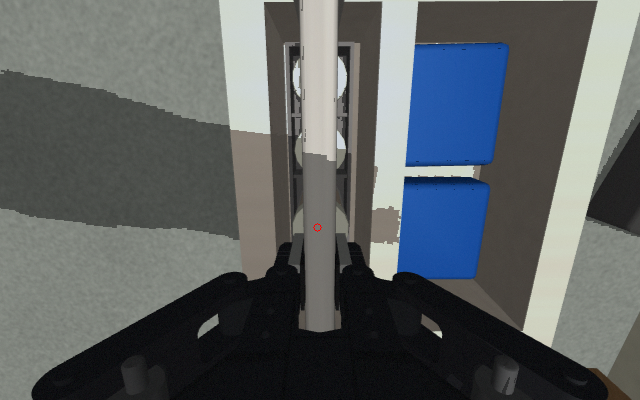

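The grip holds at 13.5 mm and the bar is centred between the pads at column ~319. Next is a gentle 15 mm trial lift.

>>> apply_moves(moves=[{"dx":0,"dy":0,"dz":0.004,"ax":0,"ay":0,"az":0},{"dx":0,"dy":0,"dz":0.01,"ax":0,"ay":0,"az":0},{"dx":0,"dy":0,"dz":0.018,"ax":0,"ay":0,"az":0},{"dx":0,"dy":0,"dz":0.026,"ax":0,"ay":0,"az":0},{"dx":0,"dy":0,"dz":0.03,"ax":0,"ay":0,"az":0}])

```text
t: 6.1
tool_pos: [0.532, -0.0326, 0.1752]
tool_rot: [-0.043, 0.706, 0.043, 0.706]
force: [0.4, 0.9, -6.0]
grip_width: 0.0131
```

>>> apply_moves(moves=[{"dx":0,"dy":0,"dz":0,"ax":0,"ay":0,"az":0},{"dx":0,"dy":0,"dz":0,"ax":0,"ay":0,"az":0}])

```text
t: 6.3
tool_pos: [0.5318, -0.0326, 0.1746]
tool_rot: [-0.043, 0.706, 0.043, 0.706]
force: [-0.7, 0.4, -6.5]
grip_width: 0.0135
```

```bash
python3 c.py w5.png; python3 -c "
from h import *
s=manip.sense();print(s['force'],s['wrist_torque'],s['grip_width'])
p=imaging.get_image('scene');save(p,'s5.png')
f=cv2.imread('pics/s5.png')[175:275,250:365];cv2.imwrite('pics/s5z.png',cv2.resize(f,None,fx=5,fy=5,interpolation=2))"
```

```text
6.3 [ 0.5318 -0.0326  0.1746]
jaw yaw 7.04 x [-0.  0. -1.]
handle [([319.3, 228.4], [0.5302, -0.0183, 0.18], 0.78)]
tall_1 []
short_1 []
[-1.00425361  0.54831458 -6.78127418] [ 0.03665527 -0.01442371  0.00073163] 0.013033670370321168
```

View pics/w5.png

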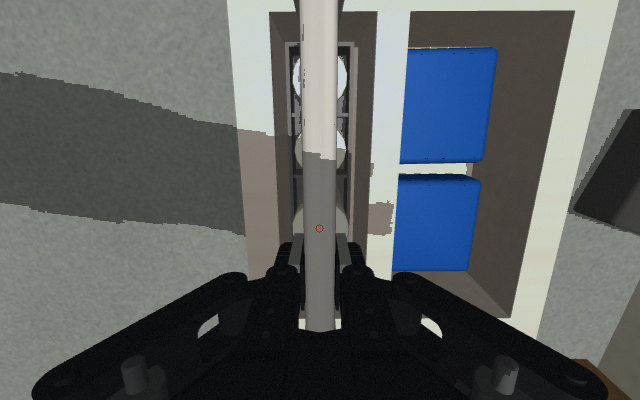

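View pics/s5z.png

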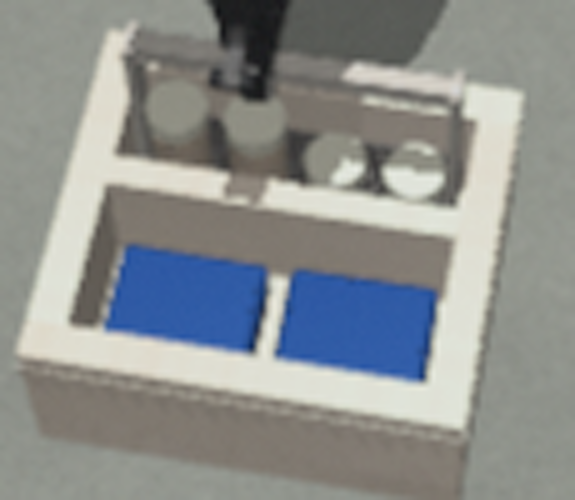

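The carrier is off the floor: the force is about −6.5 N, the wrist moment about 0.04 N·m, and the tray looks unchanged relative to the gripper, so it is balanced. I'll lift straight up the remaining 125 mm.

>>> apply_moves(moves=[{"dx":0,"dy":0,"dz":0.008,"ax":0,"ay":0,"az":0},{"dx":0,"dy":0,"dz":0.024,"ax":0,"ay":0,"az":0},{"dx":0,"dy":0,"dz":0.042,"ax":0,"ay":0,"az":0},{"dx":0,"dy":0,"dz":0.06,"ax":0,"ay":0,"az":0},{"dx":0,"dy":0,"dz":0.076,"ax":0,"ay":0,"az":0}])

```text
t: 7.05
tool_pos: [0.5321, -0.0326, 0.2139]
tool_rot: [-0.043, 0.705, 0.043, 0.706]
force: [1.1, 0.1, -6.4]
grip_width: 0.0133
```

>>> apply_moves(moves=[{"dx":0,"dy":0,"dz":0.016,"ax":0,"ay":0,"az":0},{"dx":0,"dy":0,"dz":0.034,"ax":0,"ay":0,"az":0},{"dx":0,"dy":0,"dz":0.052,"ax":0,"ay":0,"az":0},{"dx":0,"dy":0,"dz":0.07,"ax":0,"ay":0,"az":0},{"dx":0,"dy":0,"dz":0.088,"ax":0,"ay":0,"az":0}])

```text
t: 7.55
tool_pos: [0.5319, -0.0326, 0.2575]
tool_rot: [-0.043, 0.706, 0.043, 0.706]
force: [0.3, 0.4, -6.2]
grip_width: 0.0132
```

>>> apply_moves(moves=[{"dx":0,"dy":0,"dz":0.018,"ax":0,"ay":0,"az":0},{"dx":0,"dy":0,"dz":0.036,"ax":0,"ay":0,"az":0},{"dx":0,"dy":0,"dz":0.054,"ax":0,"ay":0,"az":0},{"dx":0,"dy":0,"dz":0.07,"ax":0,"ay":0,"az":0},{"dx":0,"dy":0,"dz":0.08,"ax":0,"ay":0,"az":0}])

```text
t: 8.05
tool_pos: [0.532, -0.0326, 0.2976]
tool_rot: [-0.043, 0.706, 0.043, 0.706]
force: [-0.3, -0.3, -6.3]
grip_width: 0.0134
```

>>> apply_moves(moves=[{"dx":0,"dy":0,"dz":0.004,"ax":0,"ay":0,"az":0},{"dx":0,"dy":0,"dz":0.006,"ax":0,"ay":0,"az":0},{"dx":0,"dy":0,"dz":0.006,"ax":0,"ay":0,"az":0},{"dx":0,"dy":0,"dz":0.006,"ax":0,"ay":0,"az":0}])

```text
t: 8.45
tool_pos: [0.5318, -0.0326, 0.2994]
tool_rot: [-0.043, 0.706, 0.043, 0.706]
force: [0.4, 0.7, -6.6]
grip_width: 0.0133
```

```bash
python3 c.py w6.png; python3 -c "
from h import *
s=manip.sense();print(s['force'],s['wrist_torque'],s['grip_width'])
p=imaging.get_image('scene');save(p,'s6.png')
print('handle scene',[(x['uv'],x['conf']) for x in imaging.place_of(p,'handle')])
f=cv2.imread('pics/s6.png')[155:275,240:380];cv2.imwrite('pics/s6z.png',cv2.resize(f,None,fx=4.5,fy=4.5,interpolation=2))"
```

```text
8.45 [ 0.5318 -0.0326  0.2994]
jaw yaw 7.04 x [-0.  0. -1.]
handle [([321.5, 227.5], [0.5381, -0.0663, 0.18], 0.9)]
tall_1 []
short_1 []
[-0.81788349 -0.75487686 -6.29115653] [-0.02690262  0.00808693  0.01985464] 0.01356013174345964
handle scene [([304.1, 165.0], 0.67)]
```

View pics/w6.png

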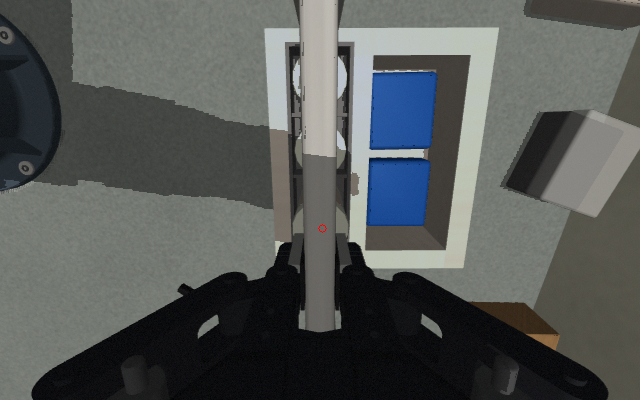

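View pics/s6z.png

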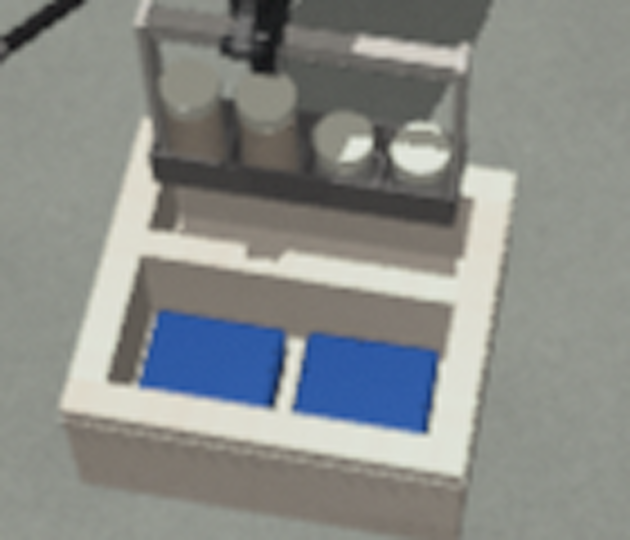

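The carrier is clear of the box and level, with all four jars in it: two tall on the left and two short on the right in the scene view. The underside is at about z = 0.170, 50 mm above the rim. Now I hold it still.

>>> apply_moves(moves=[{"dx":0,"dy":0,"dz":0,"ax":0,"ay":0,"az":0},{"dx":0,"dy":0,"dz":0,"ax":0,"ay":0,"az":0},{"dx":0,"dy":0,"dz":0,"ax":0,"ay":0,"az":0},{"dx":0,"dy":0,"dz":0,"ax":0,"ay":0,"az":0},{"dx":0,"dy":0,"dz":0,"ax":0,"ay":0,"az":0}])

```text
t: 9.25
tool_pos: [0.5319, -0.0326, 0.2997]
tool_rot: [-0.043, 0.706, 0.043, 0.706]
force: [1.3, -0.3, -5.4]
grip_width: 0.0134
```

>>> apply_moves(moves=[{"dx":0,"dy":0,"dz":0,"ax":0,"ay":0,"az":0},{"dx":0,"dy":0,"dz":0,"ax":0,"ay":0,"az":0},{"dx":0,"dy":0,"dz":0,"ax":0,"ay":0,"az":0},{"dx":0,"dy":0,"dz":0,"ax":0,"ay":0,"az":0},{"dx":0,"dy":0,"dz":0,"ax":0,"ay":0,"az":0}])

```text
t: 9.75
tool_pos: [0.5319, -0.0326, 0.2997]
tool_rot: [-0.043, 0.706, 0.043, 0.706]
force: [0.2, 0.2, -6.9]
grip_width: 0.0137
```

>>> apply_moves(moves=[{"dx":0,"dy":0,"dz":0,"ax":0,"ay":0,"az":0},{"dx":0,"dy":0,"dz":0,"ax":0,"ay":0,"az":0},{"dx":0,"dy":0,"dz":0,"ax":0,"ay":0,"az":0},{"dx":0,"dy":0,"dz":0,"ax":0,"ay":0,"az":0},{"dx":0,"dy":0,"dz":0,"ax":0,"ay":0,"az":0}])

```text
t: 10.25
tool_pos: [0.5318, -0.0326, 0.2997]
tool_rot: [-0.043, 0.706, 0.043, 0.706]
force: [0.3, 0.9, -5.9]
grip_width: 0.0134
```

>>> apply_moves(moves=[{"dx":0,"dy":0,"dz":0,"ax":0,"ay":0,"az":0},{"dx":0,"dy":0,"dz":0,"ax":0,"ay":0,"az":0},{"dx":0,"dy":0,"dz":0,"ax":0,"ay":0,"az":0},{"dx":0,"dy":0,"dz":0,"ax":0,"ay":0,"az":0},{"dx":0,"dy":0,"dz":0,"ax":0,"ay":0,"az":0}])

```text
t: 10.75
tool_pos: [0.5319, -0.0326, 0.2997]
tool_rot: [-0.043, 0.706, 0.043, 0.706]
force: [0.3, 0.6, -6.2]
grip_width: 0.0133
```

>>> apply_moves(moves=[{"dx":0,"dy":0,"dz":0,"ax":0,"ay":0,"az":0},{"dx":0,"dy":0,"dz":0,"ax":0,"ay":0,"az":0},{"dx":0,"dy":0,"dz":0,"ax":0,"ay":0,"az":0},{"dx":0,"dy":0,"dz":0,"ax":0,"ay":0,"az":0},{"dx":0,"dy":0,"dz":0,"ax":0,"ay":0,"az":0}])

```text
t: 11.25
tool_pos: [0.5319, -0.0326, 0.2997]
tool_rot: [-0.043, 0.706, 0.043, 0.706]
force: [-0.7, 1.1, -5.0]
grip_width: 0.0138
```

>>> apply_moves(moves=[{"dx":0,"dy":0,"dz":0,"ax":0,"ay":0,"az":0},{"dx":0,"dy":0,"dz":0,"ax":0,"ay":0,"az":0},{"dx":0,"dy":0,"dz":0,"ax":0,"ay":0,"az":0},{"dx":0,"dy":0,"dz":0,"ax":0,"ay":0,"az":0},{"dx":0,"dy":0,"dz":0,"ax":0,"ay":0,"az":0}])

```text
t: 11.75
tool_pos: [0.5319, -0.0326, 0.2997]
tool_rot: [-0.043, 0.706, 0.043, 0.706]
force: [-0.1, 0.9, -6.3]
grip_width: 0.0133
```

>>> apply_moves(moves=[{"dx":0,"dy":0,"dz":0,"ax":0,"ay":0,"az":0},{"dx":0,"dy":0,"dz":0,"ax":0,"ay":0,"az":0},{"dx":0,"dy":0,"dz":0,"ax":0,"ay":0,"az":0},{"dx":0,"dy":0,"dz":0,"ax":0,"ay":0,"az":0},{"dx":0,"dy":0,"dz":0,"ax":0,"ay":0,"az":0}])

```text
t: 12.25
tool_pos: [0.5319, -0.0326, 0.2997]
tool_rot: [-0.043, 0.706, 0.043, 0.706]
force: [-0.1, -0.2, -5.3]
grip_width: 0.0137
```

```bash
python3 -c "
from h import *
a=np.load('w.npy',allow_pickle=True).item()['p']['frame']
s=manip.sense();print(s['t'],s['tool_pos'],s['force'],s['wrist_torque'],s['grip_width'],np.abs(s['qvel']).max())
w=imaging.get_image('wrist');print('wrist img diff',np.abs(w['frame'].astype(int)-a).mean())
p=imaging.get_image('scene');save(p,'s7.png')
g=cv2.imread('pics/s6.png');f=cv2.imread('pics/s7.png');print('scene diff',np.abs(f.astype(int)-g).mean())
A=[imaging.place_of(p,'handle'),imaging.place_of(p,'carrier')]
t=imaging.get_image('top');B=[imaging.place_of(t,'handle'),imaging.place_of(t,'carrier')]
for x,y in zip(A,B):
  if x and y: print(tri([ray(p,x[0]['uv']),ray(t,y[0]['uv'])]),x[0]['conf'],y[0]['conf'])
"
```

```text
12.25 [ 0.53185186 -0.03262609  0.29967831] [-0.06685272 -0.17670197 -5.30617529] [ 0.01741331  0.02461836 -0.02293848] 0.013745592598393091 0.001742036974531798
wrist img diff 1.8348229166666667
scene diff 0.7757330729166667
(array([ 0.52708006, -0.01133833,  0.15782331]), [np.float64(0.004564238327684655), np.float64(0.004564238327684649)]) 0.87 0.56
```

View pics/s7.png

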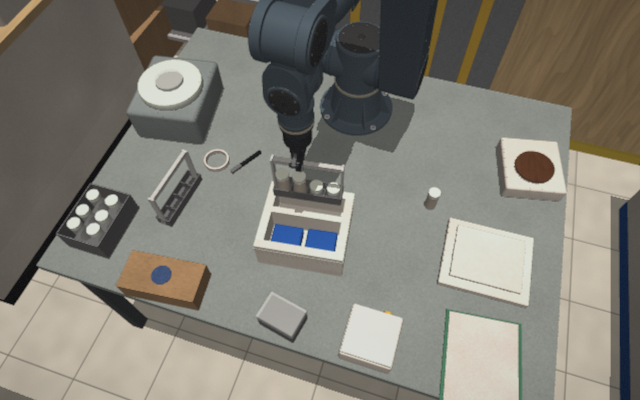

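The carrier has been held steady for over 3.5 s, and the bystanders look unmoved. Handing in.

```bash
python3 -c "
from cell import job
print(job.hand_in())"
```

```text
the job is handed in; nothing more can be done
None
```

I gripped the loaded carrier by its handle with a 38 N squeeze setting and lifted it straight out of the box. It was still held in the air over its bay when I handed in; no verdict was reported. I gripped about 21 mm towards the tall jars (−y) from the handle centre, at the estimated balance point.

**Last checks:**
- **Hold:** it stayed still from about t = 8.5 s to 12.25 s, with the gripper position steady to about 0.3 mm.
- **Height:** the underside works out at about z = 0.170 m, 50 mm above the rim, from how far the gripper rose.
- **Level:** the wrist moment was at most about 0.04 N·m and the load about 6 N, so there was no sign of droop or of rubbing on the box. The wrist pictures showed the tray unchanged relative to the gripper.
- **Jars and bystanders:** all four jars stand in their cells, and nothing else looks moved in the scene picture.

**Disagreements:**
- **Carrier position:** the network-based estimate gave z ≈ 0.158 m with 4.6 mm ray error, against 0.170 m from the gripper. Both are within the allowed 0.14–0.21 m.
- **Handle position:** the handle could not be cross-checked at the end, because it was not detected in both views.
- **First move call:** it was refused for missing fields, before anything moved.

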